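# Load the dish stage and set its light

## Task

Load the three lidded culture dishes into the stage: slide each one across the deck (the large ones are too wide to pick up) until it drops flat into a pocket of its own size, the small dish in the small pocket, the two large ones in the large pockets (either way round). When all three are fully down, set the dimmer lever of the light box upright and let go. Keep the dishes level and low over the stage, and leave everything else on the bench and the stage where it is.

Things in the scene. Friction and masses are not known exactly. Their poses are not given: they have to be found in the camera images.
- stage: black flat deck, top at z = 30 mm, 300 x 460 mm (x, y), fixed, yawed up to 0.15 rad. Origin on the bench, 131 mm from its near edge, midway in y; x points away from the robot. Dishes start at x about -67 mm (small one in the middle, a large one at y = +130 and -130 mm, within 12 mm); pocket plates lie flush in the far half, centres x = 67.5 mm, y = -130, 0, 130 mm, in any order.
- pocket_a (a point): aluminium plate 131 x 130 mm let into the stage, its top flush with the deck, with a round flat-bottomed pocket 8 mm deep with a dark floor, 97 mm across. The point is the centre of the pocket's floor, 22 mm above the bench.
- pocket_b (a point): aluminium plate 131 x 130 mm let into the stage, its top flush with the deck, with a round flat-bottomed pocket 8 mm deep with a dark floor, 97 mm across (same as pocket_a). The point is the centre of the pocket's floor, 22 mm above the bench.
- pocket_c (a point): aluminium plate 131 x 130 mm let into the stage, its top flush with the deck, with a round flat-bottomed pocket 8 mm deep with a dark floor, 67 mm across (the small one). The point is the centre of the pocket's floor, 22 mm above the bench.
- dish_left: large lidded culture dish, a closed flat disc 90 mm in diameter and 18 mm thick, about 90 g, rigid, lower edge chamfered 2 mm; starts lying flat on the deck, the one at the left (+y). Too wide to grasp across; it slides easily when pushed. Origin: centre of its underside, z up. Fits pocket_a or pocket_b, where it stands 10 mm proud.
- dish_right: large lidded culture dish, a closed flat disc 90 mm in diameter and 18 mm thick, about 90 g, rigid, lower edge chamfered 2 mm; starts lying flat on the deck, the one at the right (-y). Too wide to grasp across; it slides easily when pushed. Origin: centre of its underside, z up. Fits pocket_a or pocket_b, where it stands 10 mm proud.
- dish_small: small lidded culture dish, a disc 60 mm in diameter and 18 mm thick, about 50 g, chamfered like the large ones; starts flat on the deck between them. Origin: centre of its underside, z up. Belongs in pocket_c.
- light_box: white housing 120 x 90 x 45 mm (x, y, z) fixed to the bench left or right of the stage, carrying the dimmer lever between two 30 mm grey cheeks (tops at 70 mm). Origin: centre of its underside; the lever swings in its x-z plane. The box with a flat black wheel on the other side is the focus control, not needed.
- dimmer (a joint): angle of the dimmer lever, rad: 0 = leaning 0.9 rad from upright towards the robot (-x of the light box), 0.9 = upright, 1.8 = leaning away. Starts between 0 and 0.5. Friction (about 0.15 N m) holds it wherever it is left.
- dimmer_knob (a point): centre of the lever's black ball knob, 28 mm in diameter, 120 mm from the pivot on a 10 mm steel rod.
- dimmer_pivot (a point): the lever's hinge, 55 mm above the bench; the hinge axis is the light box's y axis.
- dropper_bottle: bystander, leave alone: small amber bottle, 28 mm diameter, 55 mm tall, standing on the deck near its right (-y) edge. Origin: centre of its underside.
- slide_mailer: bystander, leave alone: flat white plastic case 26 x 85 x 12 mm lying on the strip of deck beyond the pockets. Origin: centre of its underside.
- slide_tray: bystander, leave alone: grey open tray 80 x 150 x 30 mm on the bench. Origin: centre of its underside.
- beaker: bystander, leave alone: white cup, 70 mm diameter, 90 mm tall, on the bench. Origin: centre of its underside.
- reagent_bottle: bystander, leave alone: amber bottle, 80 mm diameter, 170 mm tall, on the bench. Origin: centre of its underside.
- tip_box: bystander, leave alone: blue box 90 x 125 x 60 mm on the bench. Origin: centre of its underside.
- counter: bystander, leave alone: steel tally counter 34 x 34 x 47 mm standing on the deck near its left (+y) edge. Origin: centre of its underside.
Things that resemble listed ones, but are neither listed nor needed, are in the scene too. What is shaped like the part that bears pocket_c but pink or turquoise is not meant.

How it is judged:
By the outcome, as a careful person would: the job done as asked, in the order asked, and still so for the second after the job is handed in, with the robot touching nothing.
It also fails if it takes over 64 s, if anything falls off the work surface, if the arm or the gripper's body presses on something with over 40 N, if the wrist force passes 120 N, or if a joint passes its speed limit or range.

## Robot

A 6-joint arm with a two-finger parallel gripper is mounted at the origin on the work surface. World frame = base frame: x ahead of the robot, y to its left, z up, the work surface at z = 0. Lengths are in m, angles in rad, forces in N, time in s.
With the tool pointing down it reaches from about 0.25 to 0.725 m from the base axis. Payload 4 kg.
Tool frame: the origin (TCP) lies midway between the tips of the shut fingers; the grasp point (between the pads) lies 19 mm behind it (bot.grip_depth is the distance from the TCP to the grasp point, in m); z points along the fingers, y is the line along which they close (so a half turn about z gives the same grasp; the last joint's range is limited). The gripper opens to 85 mm and grips with 20 to 120 N. Pads are 22 mm wide; open, the fingers measure 114 mm over their backs; the gripper's body (76 mm by 85 mm) begins 54 mm behind the grasp point. The pads swing forward as they close: fully open they stand 13 mm farther back than shut.
Start: joints at [1.237, 0.241, 0.005, 1.335, 0, 1.571], TCP at [0.164, 0.472, 0.231] pointing down, gripper open.
Joint ranges: [-2.72, 2.72], [-1.05, 1.87], [-1.09, 1.28], [-1.99, 2.15], [-1.42, 1.44], [-3.14, 3.14]. Speed limits (rad/s): [2.79, 2.79, 3.14, 3.14, 3.14, 3.14].

## Interface

Orientations are given as a unit quaternion [x, y, z, w].
In Python, from workcell import bot gives the robot as it stands.
- The arm moves only by the shell command python3 -m creep 'ROWS'. ROWS is JSON, one flat list of numbers, 5 for each row, row after row: the shift along the world's x, y, z in m, then the turn about the world's z in rad, then the finger opening in m, from 0 to 0.0854. In form: [x, y, z, twist, claw, x, y, z, twist, claw, ...]. A call has 1 to 10 rows; each row is the pose to reach, as a shift and turn from the pose commanded when the call began; what a row does not reach only later rows make up. A row lasts 1/12 s, in which the tool goes at most 41.7 mm and 7.16 degrees, less where a joint would pass 70% of its speed; a pose out of reach is approached as far as the arm can. A call with a gripper value outside its range is refused whole. The fingers move at their own pace and stop on an object; the grip force is fixed at half the most. Time passes only in rows, so rows that repeat a pose let the fingers close. It gives the time, the measured TCP pose, the force, the opening and the grip force at its end, in the units of the state.
- bot.get_obs(): the state, without advancing time (a new reading comes with each control period).
- bot.camera(name): name is "scene" or "top" or "wrist"; returns a dict with "pixels" (384x512x3 uint8, red, green, blue), "camera_matrix" (3x3 intrinsics, pixels), "extrinsics" (4x4, takes a point from world to camera coordinates); the wrist camera has in their place "T_tool_cam" (4x4, takes a point from camera to tool coordinates, whose origin is the TCP and whose axes are the flange's). Camera axes: x right, y down, z forward; pixel columns grow to the right and rows downward; lengths in m; the calibration is good to about 2 mm. A picture is of the moment at which its call begins: read the wrist's pose just before it. There is no depth.
- bot.job_done(): hands the job in; it is judged then, once.
Trained networks look in the newest picture that a camera, given by its name, has taken for a name from the list of things; names that differ only in an ending like _2 or _b are one class to them, and where a whole thing is asked for, a point or a joint stands for the part that bears it (a point fixed in the world has none). Each returns a list of dicts, best first, with "score" (0 to 1); they miss things now and then, are a little off and sometimes report something else, mostly with a low value. They report only what shows in the picture. A call takes as long as a camera call. They do not tell look-alikes from the thing itself.
- bot.look_for(camera, thing): "centre" ([column, row] as shares, 0 to 1, of the picture: columns of its width, rows of its height, amid what is visible of it).
- bot.place_of(camera, thing): "centre" ([column, row] as shares, 0 to 1, of the picture: columns of its width, rows of its height: a listed point, or the origin of a listed thing).
The state is a dict: "clock": time; "joint_pos": joint angles; "joint_vel": joint speeds; "tau": joint torques, N m; "eef_pos": TCP position; "tool_rot": TCP orientation; "ft_force": force on the tool from outside, world axes, zero at the start; "ft_torque": the same for the moment, N m; "grip_width": finger opening in m; "grasp_force": force on a finger pad.
Only numpy, scipy, OpenCV 4.12 (cv2) and the standard library are available. Lean on these libraries where they do the work, as an engineer would, in place of code of your own. Each camera call takes 0.05 s, during which the arm holds its last target. There are 200 camera calls.

## Working session

There is one attempt and no reset: what is moved stays moved. The work goes in short steps, Python scripts to look and compute and a shell command to move; the robot and the scene stay as the last step left them, time stands still between calls to the robot, and variables do not carry over. Pictures are saved under pics/ and viewed, at most 10 in all, crops included, and the job is handed in when it is done.

```bash
mkdir -p pics; ls; cat > h.py <<'E'
import numpy as np, cv2
from workcell import bot
def snap(n):
    o=bot.get_obs(); c=bot.camera(n); return o,c
def save(c,f): cv2.imwrite('pics/'+f,c['pixels'][:,:,::-1])
def toplane(c,uv,z):
    K=np.array(c['camera_matrix']);E=np.array(c['extrinsics'])
    d=E[:3,:3].T@np.linalg.inv(K)@np.array([uv[0],uv[1],1.]); o=-E[:3,:3].T@E[:3,3]
    return o+d*(z-o[2])/d[2]
def proj(c,p):
    K=np.array(c['camera_matrix']);E=np.array(c['extrinsics'])
    q=K@(E[:3,:3]@np.array(p)+E[:3,3]); return q[:2]/q[2]
def tri(c1,u1,c2,u2):
    P=[np.array(c['camera_matrix'])@np.array(c['extrinsics'])[:3] for c in(c1,c2)]
    X=cv2.triangulatePoints(P[0],P[1],np.array(u1,float).reshape(2,1),np.array(u2,float).reshape(2,1))[:,0]
    return X[:3]/X[3]
E
python3 - <<'E'
from h import *
C={}
for n in('top','scene'):
    o,c=snap(n);save(c,n+'0.png');C[n]=c
    E=np.array(c['extrinsics']);print(n,-E[:3,:3].T@E[:3,3])
things='pocket_a pocket_c dish_left dish_small light_box dimmer_knob dimmer_pivot dropper_bottle slide_mailer slide_tray beaker reagent_bottle tip_box counter stage'.split()
Z=dict(pocket_a=.022,pocket_c=.022,dish_left=.03,dish_small=.03,dropper_bottle=.03,slide_mailer=.03,counter=.03,dimmer_knob=.15,dimmer_pivot=.055)
for t in things:
    for n in('top','scene'):
        r=bot.place_of(n,t)
        for q in r[:5]:
            uv=np.array(q['centre'])*[512,384]
            print(t,n,round(q['score'],2),uv.round(1),toplane(C[n],uv,Z.get(t,0)).round(3))
E
```

```text
pics
top [0.41073548 0.00390537 1.81993427]
scene [1.38994982 0.3929693  0.73635156]
pocket_a top 0.92 [221.9 154.1] [0.638 0.114 0.022]
pocket_a top 0.78 [291.1 153.4] [ 0.646 -0.146  0.022]
pocket_a top 0.75 [255.6 155.5] [ 0.635 -0.013  0.022]
pocket_a top 0.61 [183.3 240.8] [0.312 0.249 0.022]
pocket_a scene 0.93 [344.3 190.4] [0.308 0.255 0.022]
pocket_a scene 0.89 [197.5 155. ] [ 0.264 -0.367  0.022]
pocket_a scene 0.87 [195.2 216.9] [ 0.63  -0.158  0.022]
pocket_a scene 0.85 [275.9 237.6] [0.629 0.118 0.022]
pocket_a scene 0.72 [232.6 225.7] [ 0.626 -0.026  0.022]
pocket_c top 0.92 [221.9 154.1] [0.638 0.114 0.022]
pocket_c top 0.78 [291.1 153.4] [ 0.646 -0.146  0.022]
pocket_c top 0.75 [255.6 155.5] [ 0.635 -0.013  0.022]
pocket_c top 0.61 [183.3 240.8] [0.312 0.249 0.022]
pocket_c scene 0.93 [344.3 190.4] [0.308 0.255 0.022]
pocket_c scene 0.89 [197.5 155. ] [ 0.264 -0.367  0.022]
pocket_c scene 0.87 [195.2 216.9] [ 0.63  -0.158  0.022]
pocket_c scene 0.85 [275.9 237.6] [0.629 0.118 0.022]
pocket_c scene 0.72 [232.6 225.7] [ 0.626 -0.026  0.022]
dish_left top 0.72 [225.5 187
[... 1031 characters left out ...]
 [368.1 286.5] [ 0.696  0.397 -0.   ]
beaker top 0.84 [113.4 172.5] [0.562 0.522 0.   ]
reagent_bottle top 0.64 [360.3 148. ] [ 0.675 -0.412  0.   ]
reagent_bottle scene 0.85 [121.  213.5] [ 0.683 -0.42   0.   ]
reagent_bottle scene 0.28 [305.3 225.4] [0.517 0.176 0.   ]
tip_box top 0.72 [398.8 184.5] [ 0.538 -0.559  0.   ]
tip_box scene 0.92 [117.8 184.3] [ 0.541 -0.556  0.   ]
counter top 0.43 [199.7 173.4] [0.563 0.194 0.03 ]
counter scene 0.66 [303.9 225.6] [0.555 0.181 0.03 ]
counter scene 0.59 [119.8 183.2] [ 0.567 -0.515  0.03 ]
counter scene 0.22 [372.6 217.6] [0.44  0.368 0.03 ]
stage top 0.68 [257.2 174.1] [ 0.567 -0.02   0.   ]
stage scene 0.89 [243.1 218. ] [ 0.554 -0.024  0.   ]
```

```bash
python3 - <<'E'
import cv2
a=cv2.imread('pics/top0.png');cv2.imwrite('pics/top0z.png',cv2.resize(a[100:270,80:420],None,fx=2.35,fy=2.35,interpolation=cv2.INTER_CUBIC))
a=cv2.imread('pics/scene0.png');cv2.imwrite('pics/scene0z.png',cv2.resize(a[120:330,80:440],None,fx=2.2,fy=2.2,interpolation=cv2.INTER_CUBIC))
E
```

```text
(no output)
```

View pics/top0z.png

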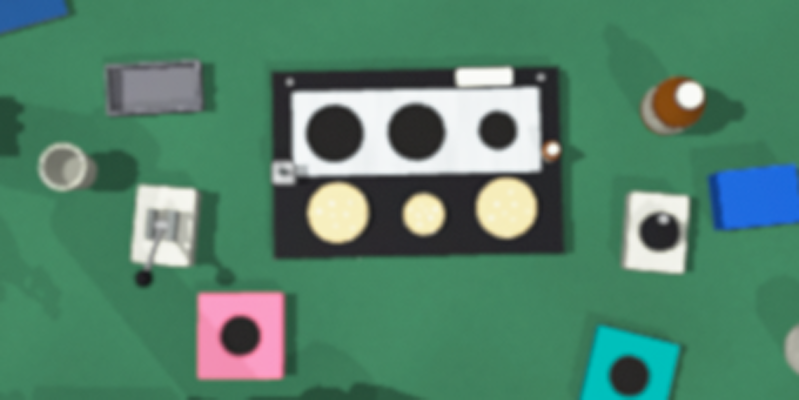

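View pics/scene0z.png

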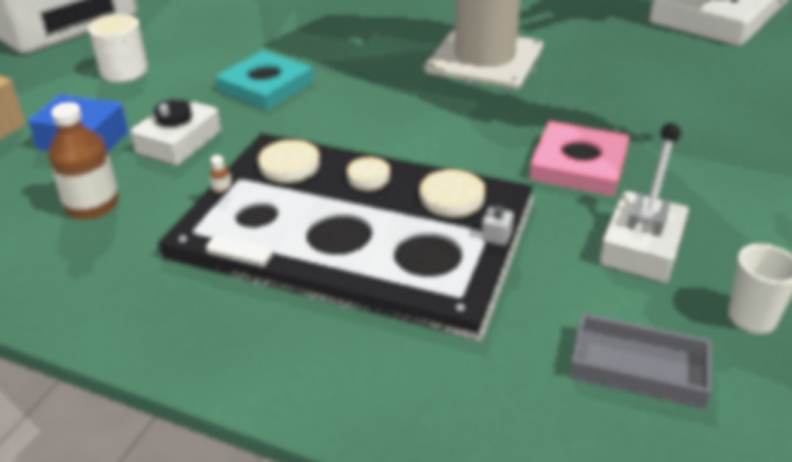

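Top crop: three aluminium plates with pockets, large at full-picture (222,154) and (257,155), small at (291,155). Dishes lie at (224,190), (260,191) and (295,188).

Look-alikes:
- **Small pocket:** the white plate at (291,155) is the one I want. The pink block at (182,243) and the turquoise one at (348,260) are decoys.
- **Light box:** the one with the lever at (150,196) is the one I want. The box with the black wheel at (360,198) is the focus control.

The scene view agrees.

```bash
python3 - <<'E'
from h import *
from scipy.spatial.transform import Rotation as R
o=bot.get_obs();print(o['clock'],o['eef_pos'],R.from_quat(o['tool_rot']).as_matrix().round(2).tolist(),o['grip_width'])
_,c=snap('wrist');print(np.array(c['T_tool_cam']).round(3).tolist(),np.array(c['camera_matrix']).tolist())
im=cv2.imread('pics/top0.png')
import pickle
_,t=snap('top');pickle.dump({k:np.array(v) for k,v in t.items()},open('top.pkl','wb'))
hsv=cv2.cvtColor(im,cv2.COLOR_BGR2HSV);g=cv2.cvtColor(im,cv2.COLOR_BGR2GRAY)
for nm,(u,v),z,dark in [('pa',(222,156),.03,1),('pb',(257,156),.03,1),('pc',(292,155),.03,1),('dl',(224,190),.048,0),('ds',(260,191),.048,0),('dr',(295,188),.048,0)]:
    m=(g<110) if dark else (g>120)
    n,l,s,ct=cv2.connectedComponentsWithStats(m[v-18:v+19,u-18:u+19].astype(np.uint8),connectivity=4)
    k=l[18,18];p=ct[k]+[u-18,v-18];a=s[k,4]
    print(nm,p.round(1),a,toplane(t,p,z).round(4), 'diam mm',2*np.sqrt(a/np.pi)*(1.82-z)/t['camera_matrix'][0][0]*1000)
E
```

```text
1.6 [0.16382042 0.47239251 0.23129465] [[-0.94, 0.33, -0.0], [0.33, 0.94, -0.0], [-0.0, -0.0, -1.0]] 0.08539355960711066
[[0.001, -0.961, -0.278, 0.071], [1.0, 0.001, 0.0, 0.001], [0.0, -0.278, 0.961, -0.142], [0.0, 0.0, 0.0, 1.0]] [[286.38992914821307, 0.0, 257.24618104537296], [0.0, 286.38992914821307, 193.27118027444538], [0.0, 0.0, 1.0]]
pa [221.9 156.3] 438 [0.6286 0.113  0.03  ] diam mm 87.66814416740367
pb [256.8 155.7] 437 [ 0.6336 -0.0169  0.03  ] diam mm 87.56800918993089
pc [291.4 155. ] 190 [ 0.6389 -0.1463  0.03  ] diam mm 57.74063535398325
dl [223.4 190.1] 536 [0.5015 0.1036 0.048 ] diam mm 96.00588144714274
ds [259.9 190.8] 251 [ 0.5016 -0.0308  0.048 ] diam mm 65.69802365582999
dr [295.1 188. ] 527 [ 0.5144 -0.1602  0.048 ] diam mm 95.19644973486122
```

```bash
python3 -m creep '[0.296,-0.492,0.10,0.377,0.0854,0.296,-0.492,0.10,0.377,0.0854,0.296,-0.492,0.10,0.377,0.0854,0.296,-0.492,0.10,0.377,0.0854,0.296,-0.492,0.10,0.377,0.0854,0.296,-0.492,0.10,0.377,0.0854,0.296,-0.492,0.10,0.377,0.0854,0.296,-0.492,0.10,0.377,0.0854,0.296,-0.492,0.10,0.377,0.0854,0.296,-0.492,0.10,0.377,0.0854]'
```

```text
clock: 2.53
eef_pos: [0.3714, 0.1266, 0.302]
tool_rot: [-0.022, 1.0, 0.0, 0.001]
ft_force: [0.3, 1.1, 0.2]
grip_width: 0.0856
grasp_force: 0.0
```

```bash
python3 -m creep '[0.089,-0.147,0.03,0,0.0854,0.089,-0.147,0.03,0,0.0854,0.089,-0.147,0.03,0,0.0854,0.089,-0.147,0.03,0,0.0854,0.089,-0.147,0.03,0,0.0854,0.089,-0.147,0.03,0,0.0854,0.089,-0.147,0.03,0,0.0854]'
cat >> h.py <<'E'
from scipy.spatial.transform import Rotation as R
def wrist():
    o=bot.get_obs();c=dict(bot.camera('wrist'))
    T=np.eye(4);T[:3,:3]=R.from_quat(o['tool_rot']).as_matrix();T[:3,3]=o['eef_pos']
    c['extrinsics']=np.linalg.inv(T@np.array(c['T_tool_cam']));return o,c
E
python3 - <<'E'
from h import *
o,c=wrist();print(o['clock'],o['eef_pos'],o['ft_force']);save(c,'w1.png')
for t in('pocket_a','dish_left','dish_small','dropper_bottle','counter','slide_mailer'):
    for q in bot.place_of('wrist',t)[:4]:
        uv=np.array(q['centre'])*[512,384];print(t,round(q['score'],2),uv.round(1),toplane(c,uv,.022 if t[0]=='p' else .03).round(4))
E
```

```text
clock: 3.12
eef_pos: [0.4595, -0.0184, 0.3309]
tool_rot: [-0.021, 1.0, 0.0, -0.001]
ft_force: [0.1, 0.4, -0.1]
grip_width: 0.0855
grasp_force: 0.0
3.1167 [ 0.4595334  -0.01842818  0.33085668] [ 0.0666097   0.4469697  -0.12185023]
pocket_a 0.89 [449.4  60.4] [0.3073 0.2552 0.022 ]
pocket_a 0.75 [257.1 254.8] [ 0.6309 -0.0097  0.022 ]
pocket_a 0.65 [328.9 254.3] [0.6246 0.1157 0.022 ]
pocket_a 0.57 [178.8 258.1] [ 0.6431 -0.1466  0.022 ]
dish_left 0.72 [330.6 185. ] [0.4981 0.1023 0.03  ]
dish_small 0.55 [246.8 183.6] [ 0.5014 -0.0316  0.03  ]
counter 0.66 [380.9 225. ] [0.5629 0.1937 0.03  ]
counter 0.57 [327.6 257.1] [0.6259 0.1116 0.03  ]
slide_mailer 0.67 [193.8 303.2] [ 0.7286 -0.1202  0.03  ]
```

View pics/w1.png

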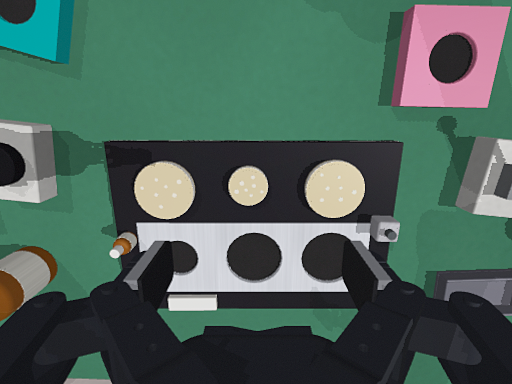

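The wrist view shows +x down and +y right. The dishes are at (164,190), (248,186) and (335,189). The large pockets are at (254,257) and (330,257), and the small one at (182,257). The fingers partly hide the outer two. The middle large pocket is confirmed, and the next step is to fit circles.

```bash
cat > fit.py <<'E'
from h import *
from scipy.optimize import least_squares
def contour(im,u,v,dark,r):
    g=cv2.cvtColor(im,cv2.COLOR_RGB2GRAY);hs=cv2.cvtColor(im,cv2.COLOR_RGB2HSV)
    m=(g<110) if dark else ((hs[...,0]<35)&(hs[...,1]>40)&(g>110))
    mm=np.zeros_like(g);mm[max(0,v-r):v+r,max(0,u-r):u+r]=m[max(0,v-r):v+r,max(0,u-r):u+r]
    n,l,s,ct=cv2.connectedComponentsWithStats(mm,connectivity=4);k=l[v,u]
    cs,_=cv2.findContours((l==k).astype(np.uint8),cv2.RETR_EXTERNAL,cv2.CHAIN_APPROX_NONE)
    return max(cs,key=len)[:,0,:].astype(float)
def circ(P,Rf=None):
    x0=[*P.mean(0),Rf or .04]
    f=lambda p:np.hypot(P[:,0]-p[0],P[:,1]-p[1])-(Rf or p[2])
    s=least_squares(f,x0,loss='soft_l1',f_scale=.001);return s.x,np.sqrt(np.median(s.fun**2))
E
python3 - <<'E'
from fit import *
import pickle
o,c=wrist();im=c['pixels'];t=pickle.load(open('top.pkl','rb'))
for nm,u,v,Rf in(('dr',164,195,.045),('ds',248,190,.03),('dl',335,195,.045)):
    P=np.array([toplane(c,p,.048)[:2] for p in contour(im,u,v,0,45)])
    # top-edge: free radius, using points on the far-from-side-wall half too
    print(nm,*[np.round(x,4) for x in circ(P)],np.round(circ(P,Rf)[0][:2],4), P[:,0].min(),P[:,0].max(),P[:,1].min(),P[:,1].max())
for nm,u,v,Rf in(('pb',254,257,.0485),('pa',318,257,.0485),('pc',186,257,.0335)):
    q=contour(im,u,v,1,34)
    P=np.array([toplane(c,p,.03)[:2] for p in q]);Q=np.array([toplane(c,p,.022)[:2] for p in q])
    cx=P[:,0].mean()
    print(nm,'all',np.round(circ(P)[0],4),'near@.03',np.round(circ(P[P[:,0]<cx],Rf)[0][:2],4),'far@.022',np.round(circ(Q[P[:,0]>cx],Rf)[0][:2],4),P[:,0].min().round(4),Q[:,0].max().round(4))
print({n:bot.place_of('top','dimmer_pivot')[:1] for n in [1]})
E
```

```text
dr [ 0.5146 -0.1596  0.0441] 0.0004 [ 0.5145 -0.1597] 0.46985004024037336 0.559624993049977 -0.20410426319706654 -0.1156842674314596
ds [ 0.5016 -0.0295  0.029 ] 0.0004 [ 0.5015 -0.0296] 0.47173530061288055 0.5305633301350421 -0.059035280829158224 -0.00013571209587512345
dl [0.5016 0.1052 0.044 ] 0.0004 [0.5016 0.1052] 0.4575159517619565 0.5460663997132421 0.06082915058867339 0.14999221667567422
pb all [ 0.6309 -0.0155  0.0455] near@.03 [ 0.6348 -0.0157] far@.022 [ 0.6322 -0.0151] 0.5852 0.6825
pa all [0.6266 0.114  0.046 ] near@.03 [0.6296 0.1138] far@.022 [0.6307 0.12  ] 0.5807 0.6951
pc all [ 0.6468 -0.1556  0.042 ] near@.03 [ 0.637 -0.153] far@.022 [ 0.6784 -0.1675] 0.6056 0.7115
{1: [{'centre': [0.2869, 0.5104], 'score': 0.55}]}
```

```bash
python3 -m creep '[0.042,-0.011,-0.15,0.82,0.0854,0.042,-0.011,-0.15,0.82,0.0854,0.042,-0.011,-0.15,0.82,0.0854,0.042,-0.011,-0.15,0.82,0.0854,0.042,-0.011,-0.15,0.82,0.0854,0.042,-0.011,-0.18,0.82,0.0854,0.042,-0.011,-0.21,0.82,0.0854,0.042,-0.011,-0.23,0.82,0.0854,0.042,-0.011,-0.23,0.82,0.0854,0.042,-0.011,-0.23,0.82,0.0854]'
python3 - <<'E'
from fit import *
o,c=wrist();save(c,'w2.png');print(o['eef_pos'],R.from_quat(o['tool_rot']).as_matrix()[:2,1])
for p in((.5015,-.0295,.048),(.638,-.146,.03)): print(proj(c,p).round(1))
E
```

```text
clock: 4.4
eef_pos: [0.5009, -0.0293, 0.1006]
tool_rot: [-0.418, 0.908, 0.001, -0.001]
ft_force: [0.9, 0.2, 1.0]
grip_width: 0.0855
grasp_force: 0.0
[ 0.50090587 -0.02925508  0.10056345] [-0.76000357  0.64991477]
[254.9 211.1]
[ 25.1 203.6]
```

View pics/w2.png

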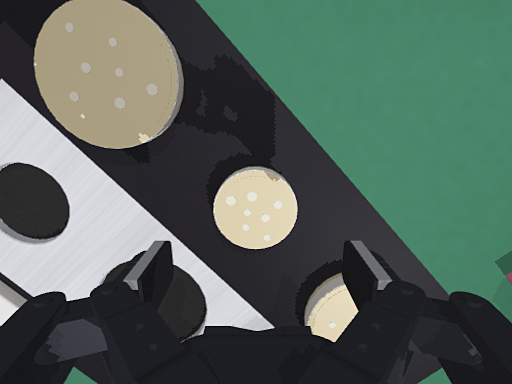

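Close view: the small dish's top is at about (255,208), where I predicted (255,211), and it sits between the fingers. The small pocket is at (32,202). I'll refine both fits and descend.

```bash
python3 -m creep '[0.0005,0,-0.03,0,0.0854,0.0005,0,-0.06,0,0.0854,0.0005,0,-0.071,0,0.0854,0.0005,0,-0.071,0,0.0854,0.0005,0,-0.071,0,0.06,0.0005,0,-0.071,0,0.05,0.0005,0,-0.071,0,0.05,0.0005,0,-0.071,0,0.05,0.0005,0,-0.071,0,0.05]'
python3 - <<'E'
from fit import *
im=cv2.imread('pics/w2.png')[:,:,::-1].copy()
from workcell import bot
o=bot.get_obs();print(o['eef_pos'],o['grip_width'],o['grasp_force'],o['ft_force'])
c=dict(bot.camera('wrist'));T=np.eye(4);T[:3,:3]=R.from_quat([-0.418,0.908,0.001,-0.001]).as_matrix();T[:3,3]=[.5009,-.02926,.10056];c['extrinsics']=np.linalg.inv(T@np.array(c['T_tool_cam']))
P=np.array([toplane(c,p,.048)[:2] for p in contour(im,255,208,0,55)]);print('ds',circ(P),circ(P,.03)[0])
q=contour(im,32,202,1,50);q=q[(q[:,0]>2)];P=np.array([toplane(c,p,.03)[:2] for p in q]);Q=np.array([toplane(c,p,.022)[:2] for p in q])
d=P-np.array(c['extrinsics']).__array__()[:0].sum() if 0 else P
cam=np.linalg.inv(c['extrinsics'])[:2,3];dd=np.hypot(*(P-cam).T);n=dd<np.median(dd)
print('pc',circ(P),'near',circ(P[n],.0335),'far',circ(Q[~n],.0335))
E
```

```text
clock: 5.2
eef_pos: [0.5049, -0.0296, 0.0331]
tool_rot: [-0.418, 0.908, -0.001, 0.003]
ft_force: [-0.1, -0.5, 6.7]
grip_width: 0.0574
grasp_force: 64.1
[ 0.50487897 -0.02957644  0.03310861] 0.05738089856691008 64.11683298647404 [-0.11293664 -0.46820738  6.65292079]
ds (array([ 0.50129341, -0.02954385,  0.02917441]), np.float64(0.00023591412797678568)) [ 0.50132285 -0.02950034  0.03      ]
pc (array([ 0.63473657, -0.1444215 ,  0.03024556]), np.float64(0.0006476923690126885)) near (array([ 0.58191545, -0.13018482,  0.0335    ]), np.float64(0.006617598125162484)) far (array([ 0.63794664, -0.14541474,  0.0335    ]), np.float64(0.0006001700665018381))
```

```bash
python3 - <<'E'
from fit import *
o,c=wrist();_,s=snap('scene');a=c['pixels'][150:384,100:412];b=s['pixels'][150:260,150:330]
b=cv2.resize(b,None,fx=2.4,fy=2.13,interpolation=cv2.INTER_CUBIC)
b=cv2.resize(b,(430,234));cv2.imwrite('pics/g1.png',np.hstack([a,b])[:,:,::-1]);print(o['eef_pos'],o['ft_force'])
E
```

```text
[ 0.50485917 -0.02959322  0.03310766] [-0.57085544 -0.10305115  5.59676751]
```

View pics/g1.png

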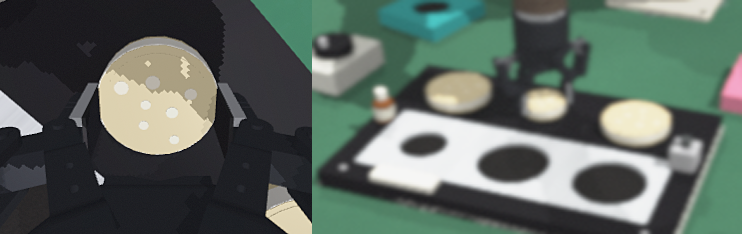

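The small dish is between the pads. Fz is about 6 N upward, so I'll ease up a little before sliding.

```bash
python3 -m creep '[0,0,0.003,0,0.05,0,0,0.003,0,0.05,0,0,0.003,0,0.05]'; python3 -c "
from h import *
print(bot.get_obs()['ft_force'])"
```

```text
clock: 5.6
eef_pos: [0.5031, -0.0295, 0.0342]
tool_rot: [-0.418, 0.908, -0.0, 0.001]
ft_force: [0.2, 0.7, -0.8]
grip_width: 0.057
grasp_force: 64.0
[ 0.1591523   0.7414885  -0.80522932]
```

```bash
python3 -m creep '[0.010,-0.0086,-0.001,0,0.05,0.027,-0.0232,-0.001,0,0.05,0.045,-0.0387,-0.001,0,0.05,0.063,-0.0541,-0.001,0,0.05,0.081,-0.0696,-0.001,0,0.05,0.099,-0.085,-0.0005,0,0.05,0.117,-0.1005,0,0,0.05,0.128,-0.11,0,0,0.05,0.135,-0.116,0,0,0.05,0.135,-0.116,0,0,0.05]'; python3 - <<'E'
from fit import *
print(bot.get_obs()['ft_force']);o,c=wrist();print(o['eef_pos']);save(c,'w3.png')
P=np.array([toplane(c,p,.048)[:2] for p in contour(c['pixels'],255,250,0,110)]);print('ds',circ(P),circ(P,.03)[0])
E
```

```text
clock: 6.43
eef_pos: [0.6387, -0.1471, 0.0329]
tool_rot: [-0.418, 0.909, -0.001, 0.0]
ft_force: [1.1, 0.4, -1.3]
grip_width: 0.0573
grasp_force: 64.1
[ 1.09059541  0.39376026 -1.29220213]
[ 0.63874601 -0.1470802   0.03290511]
ds (array([ 0.63643081, -0.14842015,  0.02914464]), np.float64(0.00022862890595106512)) [ 0.63651752 -0.14839433  0.03      ]
```

View pics/w3.png

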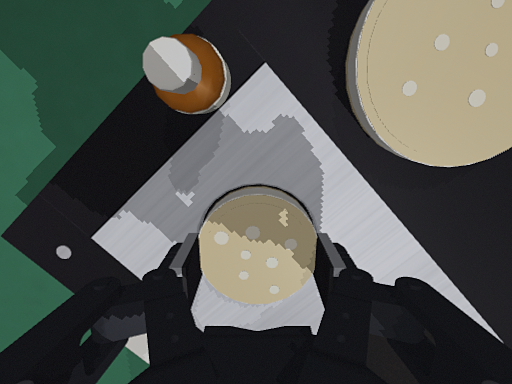

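The dish sits over the small pocket, with an even dark gap at its upper edge around (258,188), and clear of the dropper bottle at (190,75). Releasing it.

```bash
python3 -m creep '[0,0,0,0,0.075,0,0,0,0,0.075,0,0,0,0,0.075,0,0,0,0,0.075]'; python3 - <<'E'
from fit import *
o,c=wrist();print(o['eef_pos'],o['ft_force']);save(c,'w4.png')
q=contour(c['pixels'],255,250,0,110)
for z in(.04,.048):
  P=np.array([toplane(c,p,z)[:2] for p in q]);print('ds',circ(P),circ(P,.03)[0])
E
```

```text
clock: 6.82
eef_pos: [0.6371, -0.1449, 0.0335]
tool_rot: [-0.419, 0.908, 0.0, -0.0]
ft_force: [-0.3, 0.1, -0.0]
grip_width: 0.0748
grasp_force: 0.0
[ 0.63706281 -0.14493342  0.03351508] [-0.32543552  0.14852518 -0.04622705]
ds (array([ 0.63511808, -0.14633343,  0.02936989]), np.float64(0.00016545237235815816)) [ 0.63515794 -0.14629073  0.03      ]
ds (array([ 0.6325394 , -0.14933083,  0.02764159]), np.float64(0.00015536854461078997)) [ 0.63299097 -0.14822274  0.03      ]
```

The apparent size now fits a top height of 40 mm, so the small dish is fully down in its pocket. Next is the right dish, bound for the middle pocket.

```bash
python3 -m creep '[0,0,0.035,0.02,0.075,-0.01,0,0.07,0.02,0.06,-0.04,-0.015,0.08,0.02,0.06,-0.08,-0.03,0.08,0.02,0.06,-0.12,-0.045,0.08,0.02,0.06,-0.1605,-0.061,0.08,0.02,0.06,-0.1605,-0.061,0.04,0.02,0.06,-0.1605,-0.061,0.01,0.02,0.06,-0.1605,-0.061,-0.006,0.02,0.06,-0.1605,-0.061,-0.006,0.02,0.06]'; python3 - <<'E'
from fit import *
o,c=wrist();print(o['eef_pos'],o['ft_force'],R.from_quat(o['tool_rot']).as_matrix()[:2,1]);save(c,'w5.png')
E
```

```text
clock: 7.7
eef_pos: [0.476, -0.2064, 0.0264]
tool_rot: [-0.427, 0.904, 0.0, -0.0]
ft_force: [0.6, 0.8, -0.2]
grip_width: 0.0601
grasp_force: 0.0
[ 0.47603163 -0.20643642  0.02638041] [ 0.56266187  0.8070557  -0.15480014] [-0.77243335  0.63509561]
```

View pics/w5.png

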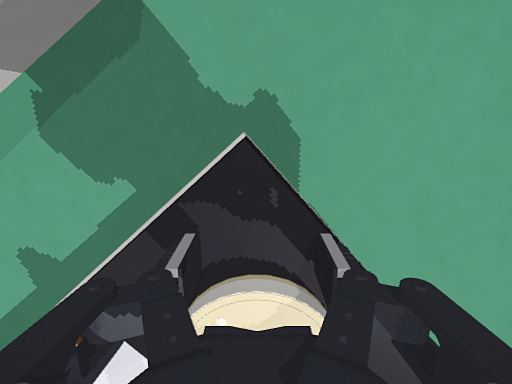

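The right dish is centred between the fingertips, with its rim symmetric about column 257. Pushing it diagonally to the middle pocket.

```bash
python3 -m creep '[0.005,0.006,0,0,0.06,0.010,0.0125,0,0,0.06,0.018,0.0215,0,0,0.06,0.028,0.034,0,0,0.06,0.0395,0.048,0,0,0.06,0.051,0.062,0,0,0.06,0.0615,0.075,0,0,0.06,0.0715,0.087,0,0,0.06,0.0805,0.098,0,0,0.06,0.0875,0.1065,0,0,0.06]'; python3 - <<'E'
from fit import *
t=dict(bot.camera('top'));o=bot.get_obs();save(t,'t2.png');print(o['eef_pos'],o['ft_force'])
E
```

```text
clock: 8.58
eef_pos: [0.5657, -0.0981, 0.0275]
tool_rot: [-0.428, 0.904, -0.0, 0.0]
ft_force: [-0.8, -1.6, 0.9]
grip_width: 0.0599
grasp_force: 0.6
[ 0.5670259  -0.09688961  0.02754731] [1.98599232 0.97954009 0.53154829]
```

```bash
python3 -m creep '[0.006,0.007,0,0,0.06,0.0115,0.014,0,0,0.06,0.017,0.021,0,0,0.06,0.023,0.028,0,0,0.06,0.028,0.034,0,0,0.06,0.033,0.040,0,0,0.06,0.037,0.045,0,0,0.06,0.0395,0.048,0,0,0.06,0.0413,0.05,0,0,0.06,0.0413,0.05,0,0,0.06]'; python3 - <<'E'
from fit import *
o,c=wrist();print(o['eef_pos'],o['ft_force']);save(c,'w6.png')
t=dict(bot.camera('top'));
q=contour(t['pixels'],256,158,0,18)
for z in(.04,.048): print(circ(np.array([toplane(t,p,z)[:2] for p in q])))
E
```

```text
clock: 9.47
eef_pos: [0.606, -0.0495, 0.0272]
tool_rot: [-0.428, 0.904, 0.0, 0.0]
ft_force: [-0.6, 1.0, 0.4]
grip_width: 0.06
grasp_force: 0.0
[ 0.60603849 -0.04951681  0.02718933] [-0.60657977  1.0155227   0.42462282]
(array([ 0.53094296, -0.02191514,  0.96144606]), np.float64(0.10784543862713956))
(array([ 0.53040755, -0.02179885,  0.9571251 ]), np.float64(0.10736094765790939))
```

View pics/w6.png

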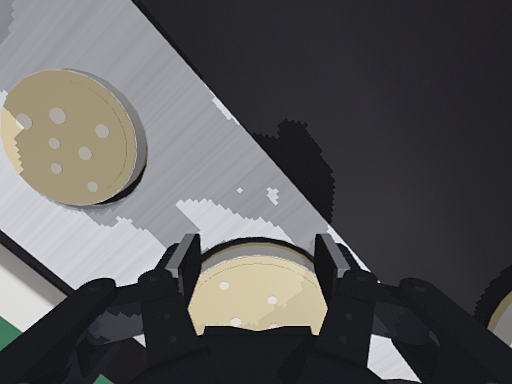

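The middle dish appears to be down: there is a dark rim gap at (256,242) and the side band has shrunk. The small dish at (72,137) is seated. Next is the left dish.

```bash
python3 -m creep '[-0.004,-0.005,0.0,0,0.06,-0.006,-0.007,0.035,0,0.06,-0.01,0,0.075,-0.1,0.06,-0.045,0.03,0.08,-0.22,0.06,-0.08,0.065,0.08,-0.34,0.06,-0.11,0.1,0.08,-0.46,0.06,-0.14,0.13,0.08,-0.58,0.06,-0.1635,0.151,0.08,-0.7,0.06,-0.1635,0.151,0.08,-0.814,0.06,-0.1635,0.151,0.08,-0.814,0.06]'; python3 - <<'E'
from fit import *
o,c=wrist();print(o['eef_pos'],R.from_quat(o['tool_rot']).as_matrix()[:2,1]);save(c,'w7.png')
t=dict(bot.camera('top'))
q=contour(t['pixels'],256,156,0,18)
for z in(.04,.048): print(circ(np.array([toplane(t,p,z)[:2] for p in q])))
print(proj(c,(.5016,.1052,.048)),proj(c,(.633,-.0155,.04)),proj(c,(.629,.114,.03)))
E
```

```text
clock: 10.4
eef_pos: [0.4391, 0.102, 0.1073]
tool_rot: [-0.035, 0.999, 0.0, -0.001]
ft_force: [-0.3, 0.5, 0.7]
grip_width: 0.0599
grasp_force: 0.0
[0.43913616 0.10202059 0.10731933] [-0.06981767  0.99755976]
(array([ 0.63274805, -0.01676549,  0.04330203]), np.float64(0.000812369670409789))
(array([ 0.63174999, -0.01667275,  0.04310729]), np.float64(0.0008089886422038315))
[253.88116806 282.43271846] [117.96190467 390.46050176] [254.29392263 384.94685137]
```

View pics/w7.png

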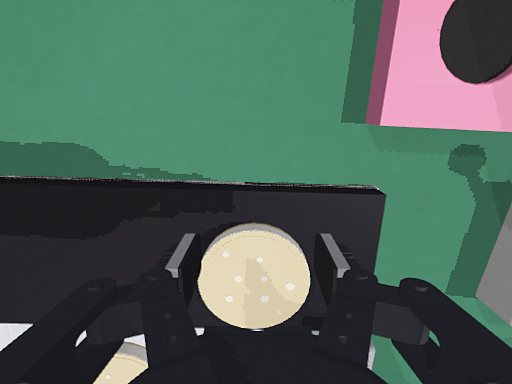

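The left dish is centred between the fingers, with its top at (254,279). Descending and pushing.

```bash
python3 -m creep '[0,0,-0.035,0,0.06,0,0,-0.07,0,0.06,0,0,-0.08,0,0.06,0.008,0.0005,-0.08,0,0.06,0.016,0.001,-0.08,0,0.06,0.027,0.0018,-0.08,0,0.06,0.042,0.0026,-0.08,0,0.06,0.058,0.0036,-0.08,0,0.06,0.073,0.0045,-0.08,0,0.06,0.085,0.0053,-0.08,0,0.06]'
python3 -m creep '[0.009,0.0006,0,0,0.06,0.018,0.0011,0,0,0.06,0.027,0.0017,0,0,0.06,0.036,0.0022,0,0,0.06,0.044,0.0028,0,0,0.06,0.051,0.0032,0,0,0.06,0.056,0.0035,0,0,0.06,0.0595,0.0037,0,0,0.06,0.0605,0.0038,0,0,0.06,0.0605,0.0038,0,0,0.06]'
```

```text
clock: 11.33
eef_pos: [0.5298, 0.1052, 0.0272]
tool_rot: [-0.034, 0.999, -0.0, 0.001]
ft_force: [0.2, 0.6, -0.1]
grip_width: 0.0601
grasp_force: 0.3
clock: 12.17
eef_pos: [0.5879, 0.11, 0.0271]
tool_rot: [-0.035, 0.999, -0.0, 0.0]
ft_force: [0.0, -0.7, -0.2]
grip_width: 0.06
grasp_force: 0.0
```

```bash
python3 -m creep '[-0.005,0,0,0,0.06,-0.008,0,0.04,0,0.06,-0.01,0,0.08,0,0.06,-0.04,-0.005,0.11,0,0.06,-0.07,-0.015,0.14,0,0.06,-0.1,-0.025,0.16,0,0.06,-0.13,-0.035,0.18,0,0.06,-0.15,-0.045,0.2,0,0.06,-0.15,-0.05,0.2,0,0.06,-0.15,-0.05,0.2,0,0.06]'; python3 - <<'E'
from fit import *
o,c=wrist();print(o['eef_pos']);save(c,'w8.png')
t=dict(bot.camera('top'));save(t,'t8.png');s=dict(bot.camera('scene'));save(s,'s8.png')
for n,p,r in(('b',(.633,-.0155,.04),.045),('a',(.629,.114,.04),.045),('c',(.638,-.146,.04),.03)):
  for cn,cc in(('w',c),('t',t)):
    u,v=proj(cc,p).round().astype(int)
    try:
      q=contour(cc['pixels'],u,min(v,383) ,0,22 if cn=='t' else 80)
      print(n,cn,(u,v),[np.round(circ(np.array([toplane(cc,x,z)[:2] for x in q]))[0],4) for z in(.04,.048)])
    except Exception as e: print(n,cn,u,v,e)
a=cv2.resize(c['pixels'],(400,300));b=cv2.resize(s['pixels'][170:270,150:330],(400,300),interpolation=cv2.INTER_CUBIC)
cv2.imwrite('pics/v8.png',np.hstack([a,b])[:,:,::-1])
for x in('dimmer_knob','dimmer_pivot','light_box'):
  for cn,cc in(('top',t),('scene',s),('wrist',c)):
    for q in bot.place_of(cn,x)[:2]: print(x,cn,round(q['score'],2),(np.array(q['centre'])*[512,384]).round(1))
E
```

```text
clock: 13.0
eef_pos: [0.4374, 0.0596, 0.2289]
tool_rot: [-0.034, 0.999, 0.0, 0.002]
ft_force: [0.2, 0.1, -0.8]
grip_width: 0.0601
grasp_force: 0.0
[0.43741487 0.0596173  0.22890641]
b w (np.int64(191), np.int64(308)) [array([0.6304, 0.0032, 0.0305]), array([0.624 , 0.0045, 0.0298])]
b t (np.int64(256), np.int64(155)) [array([ 0.6328, -0.0165,  0.0434]), array([ 0.6318, -0.0164,  0.0432])]
a w (np.int64(286), np.int64(311)) [array([0.6272, 0.1135, 0.0407]), array([0.6209, 0.1121, 0.0397])]
a t (np.int64(221), np.int64(156)) [array([0.6299, 0.112 , 0.0437]), array([0.6289, 0.1115, 0.0435])]
c w (np.int64(95), np.int64(306)) [array([0.5371, 0.066 , 0.3253]), array([0.533 , 0.0658, 0.3175])]
c t (np.int64(292), np.int64(155)) [array([ 0.6369, -0.1462,  0.0283]), array([ 0.6359, -0.1455,  0.0282])]
dimmer_knob top 0.64 [140.  218.3]
dimmer_knob top 0.35 [290.6 158.8]
dimmer_knob scene 0.59 [231.  225.6]
dimmer_knob scene 0.47 [385.8 180.1]
dimmer_pivot top 0.92 [145.  194.3]
dimmer_pivot scene 0.86 [373.5 217.3]
dimmer_pivot scene 0.73 [122.3 208.7]
light_box top 0.78 [150.8 192.8]
light_box top 0.75 [311.3 165.5]
light_box scene 0.77 [374.1 232. ]
light_box wrist 0.75 [485.  213.1]
```

View pics/v8.png

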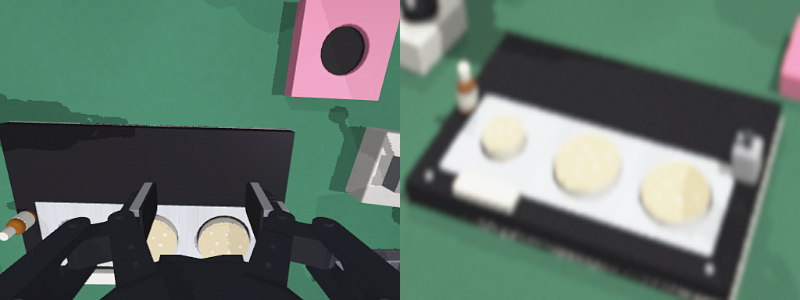

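All three dishes are in the right pockets: large at about (625,190) and (590,165) in the right panel, small at (503,137). I'll check their heights by triangulation and locate the lever.

```bash
python3 - <<'E'
from fit import *
t=dict(bot.camera('top'));s=dict(bot.camera('scene'))
T=cv2.imread('pics/t8.png')[:,:,::-1].copy();S=cv2.imread('pics/s8.png')[:,:,::-1].copy()
for n,p in(('b',(.633,-.0165,.04)),('a',(.63,.112,.04)),('c',(.637,-.146,.04))):
    X=[]
    for cc,im in((t,T),(s,S)):
        u,v=proj(cc,p).round().astype(int);m=cv2.moments(contour(im,u,v,0,26).astype(np.float32)[:,None]);X.append((m['m10']/m['m00'],m['m01']/m['m00']))
    print(n,np.round(X,1).tolist(),tri(t,X[0],s,X[1]).round(4))
T0=cv2.imread('pics/top0.png')[:,:,::-1].copy();S0=cv2.imread('pics/scene0.png')[:,:,::-1].copy()
for n,p in(('dr0',(.5146,-.16,.048)),('dl0',(.5016,.105,.048)),('ds0',(.5016,-.03,.048))):
    X=[]
    for cc,im in((t,T0),(s,S0)):
        u,v=proj(cc,p).round().astype(int);m=cv2.moments(contour(im,u,v,0,26).astype(np.float32)[:,None]);X.append((m['m10']/m['m00'],m['m01']/m['m00']))
    print(n,tri(t,X[0],s,X[1]).round(4))
print('knob',tri(t,(140,218.3),s,(385.,179.7)),'pivot',tri(t,(145,194.3),s,(373.5,217.3)),'box',[toplane(t,(150.8,192.8),0),toplane(s,(374.1,232),0)])
E
python3 -m creep '[-0.03,0.04,0.0,0,0.06,-0.03,0.08,0.01,0,0.06,-0.03,0.12,0.02,0,0.06,-0.03,0.16,0.03,0,0.06,-0.03,0.2,0.04,0,0.06,-0.03,0.24,0.05,0,0.06,-0.03,0.27,0.05,0,0.06,-0.03,0.27,0.05,0,0.06]'
python3 - <<'E'
from h import *
o,c=wrist();print(o['eef_pos']);save(c,'w9.png')
for x in('dimmer_knob','dimmer_pivot','light_box'):
    for q in bot.place_of('wrist',x)[:2]: print(x,round(q['score'],2),(np.array(q['centre'])*[512,384]).round(1))
np.savez('w9.npz',K=c['camera_matrix'],E=c['extrinsics'])
E
```

```text
b [[256.7, 155.6], [255.5, 191.5]] [0.6113 0.0051 0.1505]
a [[222.0, 155.7], [255.5, 191.5]] [0.6208 0.0874 0.176 ]
c [[291.6, 155.2], [255.5, 191.5]] [ 0.6075 -0.0777  0.1433]
dr0 [ 0.4983 -0.1081  0.0614]
dl0 [0.5142 0.0703 0.1078]
ds0 [ 0.4973 -0.0213  0.0701]
knob [0.39348029 0.38219487 0.14565346] pivot [0.48062326 0.3807005  0.06575909] box [array([0.48832847, 0.3790294 , 0.        ]), array([0.4703077 , 0.38153448, 0.        ])]
clock: 14.37
eef_pos: [0.4076, 0.3361, 0.2772]
tool_rot: [-0.038, 0.999, 0.002, 0.001]
ft_force: [-0.0, -0.9, -0.5]
grip_width: 0.06
grasp_force: 0.0
[0.40760286 0.33614412 0.27722764]
dimmer_pivot 0.83 [282.2 221.9]
light_box 0.76 [279.6 207.8]
```

View pics/w9.png

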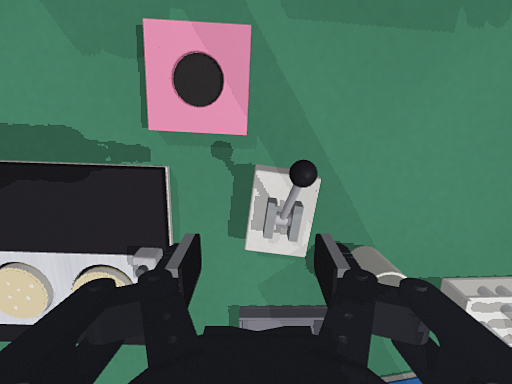

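The knob is at (303,174) in the wrist picture, the lever foot at about (282,222), and the box's edges give it a yaw of about -0.07. I have reached my picture limit, so from here I go by numbers only.

```bash
python3 - <<'E'
from fit import *
w=cv2.imread('pics/w9.png');z=np.load('w9.npz');c={'camera_matrix':z['K'],'extrinsics':z['E']}
g=cv2.cvtColor(w,cv2.COLOR_BGR2GRAY)
def blob(g,u,v,r,th):
    m=np.zeros_like(g);m[v-r:v+r,u-r:u+r]=g[v-r:v+r,u-r:u+r]<th
    n,l,s,ct=cv2.connectedComponentsWithStats(m,connectivity=4);k=l[v,u]
    return ct[k],s[k,4]
kw,a=blob(g,303,174,24,50);print('kw',kw,a,2*np.sqrt(a/np.pi))
T=cv2.imread('pics/t8.png',0);S=cv2.imread('pics/s8.png',0)
kt,a1=blob(T,140,218,8,60);ks,a2=blob(S,385,180,9,70);print(kt,a1,ks,a2)
t=dict(bot.camera('top'));s=dict(bot.camera('scene'))
for A,ua,B,ub in((c,kw,t,kt),(c,kw,s,ks),(t,kt,s,ks)): print('knob',tri(A,ua,B,ub).round(4))
print('pivot wrist z.055',toplane(c,(282.2,221.9),.055),'box corners z.045',[toplane(c,p,.045)[:2].round(4).tolist() for p in((258,166),(320,180),(308,256),(246,247))])
# dish heights using saturation in scene
Sc=cv2.imread('pics/s8.png');Tc=cv2.imread('pics/t8.png')
for n,p in(('b',(.633,-.0165,.04)),('a',(.63,.112,.04)),('c',(.637,-.146,.04))):
    X=[]
    for cc,im in((t,Tc),(s,Sc)):
        u,v=proj(cc,p).round().astype(int);h=cv2.cvtColor(im,cv2.COLOR_BGR2HSV)
        m=((h[...,0]>10)&(h[...,0]<40)&(h[...,1]>40)&(h[...,2]>120)).astype(np.uint8)
        n_,l,st,ct=cv2.connectedComponentsWithStats(m);k=l[v,u];X.append(ct[k]);print(st[k],(u,v))
    print(n,tri(t,X[0],s,X[1]).round(4))
E
```

```text
kw [302.65874363 172.90152801] 589 27.384997568906428
[140.97142857 218.17142857] 35 [384.27659574 179.72340426] 47
knob [0.3938 0.382  0.1376]
knob [0.3928 0.3797 0.1445]
knob [0.3939 0.3794 0.1451]
pivot wrist z.055 [0.48073521 0.37819499 0.055     ] box corners z.045 [[0.408, 0.3395], [0.4207, 0.4241], [0.5349, 0.4223], [0.5272, 0.3313]]
[245 144  24  24 448] (np.int64(257), np.int64(155))
[     0      0    512    384 193889] (np.int64(234), np.int64(223))
b [0.6105 0.0073 0.1502]
[210 144  25  24 459] (np.int64(222), np.int64(156))
[     0      0    512    384 193889] (np.int64(274), np.int64(233))
a [0.6197 0.0897 0.1747]
[284 148  16  16 192] (np.int64(292), np.int64(155))
[     0      0    512    384 193889] (np.int64(197), np.int64(214))
c [ 0.6074 -0.0746  0.1444]
```

```bash
python3 -m creep '[-0.005,0.015,-0.02,-0.1,0.06,-0.0146,0.045,-0.05,-0.15,0.06,-0.0146,0.045,-0.05,-0.15,0.06,-0.0146,0.045,-0.05,-0.15,0.06]'
cat > knob.py <<'E'
from fit import *
o,c=wrist();save(c,'k%.1f.png'%o['clock']);im=c['pixels'];g=cv2.cvtColor(im,cv2.COLOR_RGB2GRAY)
t=dict(bot.camera('top'))
def knob(p0):
    u,v=proj(c,p0).round().astype(int);r=40
    m=np.zeros_like(g);m[max(0,v-r):v+r,u-r:u+r]=g[max(0,v-r):v+r,u-r:u+r]<55
    n,l,s,ct=cv2.connectedComponentsWithStats(m,connectivity=4)
    k=l[v,u]; return (u,v),ct[k],s[k]
K=np.array(c['camera_matrix'])
E
python3 - <<'E'
from knob import *
print(o['eef_pos'])
uv,ct,s=knob((.393,.381,.143));d=2*np.sqrt(s[4]/np.pi)
print(uv,ct,s,d)
dep=K[0,0]*28/d/1000;ray=np.linalg.inv(K)@[*ct,1];ray/=np.linalg.norm(ray)
X=np.linalg.inv(c['extrinsics'])@[*(ray*dep),1];print('by size',X[:3].round(4),'on z .14/.144/.148',[toplane(c,ct,z)[:2].round(4).tolist() for z in(.14,.144,.148)])
np.savez('k1.npz',K=K,E=c['extrinsics'],ct=ct)
z=np.load('w9.npz');w={'camera_matrix':z['K'],'extrinsics':z['E']}
print('tri w9',tri(w,(302.66,172.9),c,ct),'tri top',tri(t,(140.97,218.17),c,ct))
for x in('dimmer_pivot','light_box','dimmer_knob'):
    for q in bot.place_of('wrist',x)[:2]: p=np.array(q['centre'])*[512,384];print(x,round(q['score'],2),p.round(1),toplane(c,p,{'d':.055,'l':0}[x[0]]).round(4))
S=cv2.imread('pics/s8.png');print([cv2.cvtColor(S,cv2.COLOR_BGR2HSV)[v,u].tolist() for u,v in((234,223),(274,233),(197,214),(215,223))])
E
```

```text
clock: 15.0
eef_pos: [0.392, 0.3739, 0.2254]
tool_rot: [0.04, 0.999, -0.002, -0.002]
ft_force: [0.5, -0.5, 0.1]
grip_width: 0.0603
grasp_force: 0.0
[0.39201349 0.37387357 0.22535327]
(np.int64(265), np.int64(201)) [265.73081464 200.84769776] [250 185  32  33 847] 32.839517267930155
by size [0.3957 0.382  0.1352] on z .14/.144/.148 [[0.3942, 0.382], [0.3929, 0.382], [0.3917, 0.382]]
tri w9 [0.39302513 0.38190041 0.14335116] tri top [0.39393964 0.38141514 0.13949229]
dimmer_pivot 0.78 [265.8 245.5] [0.477  0.3783 0.055 ]
dimmer_pivot 0.51 [261.7 230. ] [0.4567 0.3749 0.055 ]
light_box 0.58 [265.2 230.7] [0.4817 0.3785 0.    ]
light_box 0.52 [266.6 199.6] [0.4368 0.3836 0.    ]
dimmer_knob 0.72 [266.8 201.2] [0.4216 0.3834 0.055 ]
[[26, 36, 243], [25, 38, 242], [26, 30, 243], [105, 2, 243]]
```

```bash
python3 -m creep '[0.0015,0.008,-0.03,0,0.06,0.0015,0.008,-0.06,0,0.06,0.0015,0.008,-0.09,0,0.06,0.0015,0.008,-0.1,0,0.06,0.0015,0.008,-0.1,0,0.045,0.0015,0.008,-0.1,0,0.045]'; python3 - <<'E'
from knob import *
print(o['eef_pos'])
for q in bot.look_for('wrist','dimmer_knob')[:2]: print(q['score'],np.array(q['centre'])*[512,384])
print(proj(c,(.3935,.382,.142)), proj(c,np.array(o['eef_pos'])+[0,0,.017]))
E
```

```text
clock: 15.75
eef_pos: [0.3951, 0.383, 0.1282]
tool_rot: [0.041, 0.999, 0.0, 0.0]
ft_force: [-0.9, -0.7, 0.8]
grip_width: 0.0452
grasp_force: 0.0
[0.39513576 0.3830393  0.12821665]
0.88 [254.5152 258.816 ]
[251.97573883 254.77214354] [254.26595649 260.80429606]
```

```bash
python3 -m creep '[0,0,0,0,0.03,0,0,0,0,0.02,0,0,0,0,0.02,0,0,0,0,0.02,0,0,0,0,0.02]'
```

```text
clock: 16.32
eef_pos: [0.3933, 0.3807, 0.1281]
tool_rot: [0.041, 0.999, -0.002, -0.001]
ft_force: [-4.1, -6.0, 5.5]
grip_width: 0.0251
grasp_force: 58.5
```

```bash
python3 -m creep '[0.0105,-0.0003,0.009,0,0.02,0.018,-0.0005,0.014,0,0.02,0.0256,-0.0008,0.0187,0,0.02,0.034,-0.001,0.0228,0,0.02,0.042,-0.0012,0.0261,0,0.02,0.0505,-0.0015,0.029,0,0.02,0.0593,-0.0018,0.031,0,0.02,0.0711,-0.002,0.0328,0,0.02,0.0831,-0.0025,0.0334,0,0.02,0.0831,-0.0025,0.0334,0,0.02]'; python3 -m creep '[0,0,0,0,0.02,0,0,0,0,0.02,0,0,0,0,0.02]'; python3 -c "
from h import *
bot.get_obs();s=bot.camera('scene');save(s,'s10.png')
for n in('scene','top','wrist'):
  c=wrist()[1] if n=='wrist' else bot.camera(n)
  for q in bot.place_of(n,'dimmer_pivot')[:1]:
    p=np.array(q['centre'])*[512,384];print(n,p,q['score'],toplane(c,p,.055).round(4))"
```

```text
clock: 17.15
eef_pos: [0.4803, 0.3814, 0.1621]
tool_rot: [0.041, 0.999, 0.001, 0.002]
ft_force: [0.3, -0.0, 0.2]
grip_width: 0.02
grasp_force: 0.0
clock: 17.4
eef_pos: [0.477, 0.3808, 0.1609]
tool_rot: [0.04, 0.999, 0.0, -0.0]
ft_force: [-0.0, 0.1, -0.8]
grip_width: 0.02
grasp_force: 0.0
scene [372.5824 218.304 ] 0.87 [0.4768 0.3695 0.055 ]
top [146.1248 195.9168] 0.95 [0.4743 0.3843 0.055 ]
wrist [252.3136 193.6128] 0.79 [0.4785 0.3777 0.055 ]
```

The knob slipped out of the grip, so I need to find the lever again.

```bash
python3 - <<'E'
from h import *
t=bot.camera('top');s=bot.camera('scene');o,w=wrist();save(t,'t11.png');save(s,'s11.png');save(w,'w11.png')
C={'top':t,'scene':s,'wrist':w};P={}
for n in C:
  for q in bot.place_of(n,'dimmer_knob')[:3]:
    p=np.array(q['centre'])*[512,384];P.setdefault(n,p);print(n,p.round(1),round(q['score'],2),toplane(C[n],p,.16).round(4))
for a,b in(('top','scene'),('top','wrist'),('scene','wrist')):
  if a in P and b in P: print(a,b,tri(C[a],P[a],C[b],P[b]).round(4))
for n in('top','scene'):
  for al in(.765,.5,.2,0,-.3,-.6,-.9): print(n,al,proj(C[n],(.477-.12*np.sin(al),.379,.055+.12*np.cos(al))).round(1))
E
```

```text
top [136.7 207.8] 0.59 [0.4292 0.3924 0.16  ]
scene [385.1 179.5] 0.8 [0.4172 0.381  0.16  ]
wrist [245.  142.3] 0.78 [0.4219 0.3805 0.16  ]
top scene [0.4296 0.3868 0.1692]
top wrist [0.4262 0.3844 0.1906]
scene wrist [0.4216 0.3809 0.1627]
top 0.765 [141.5 218.2]
top 0.5 [140.5 210.7]
top 0.2 [140.  200.8]
top 0 [140.1 193.7]
top -0.3 [140.9 183.4]
top -0.6 [142.2 174.4]
top -0.9 [144.  167.5]
scene 0.765 [384.2 180.7]
scene 0.5 [384.3 179.7]
scene 0.2 [383.6 181.9]
scene 0 [382.8 185.5]
scene -0.3 [380.8 193.7]
scene -0.6 [378.4 204.9]
scene -0.9 [375.6 217.6]
```

```bash
python3 -m creep '[0,0,0.035,0,0,0,0,0.07,0,0,-0.03,0,0.07,0,0,-0.065,0,0.07,0,0,-0.1,0,0.07,0,0,-0.1,0,0.07,0,0,-0.1,0,0.035,0,0,-0.1,0,0.005,0,0,-0.1,0,-0.004,0,0,-0.1,0,-0.004,0,0]'
python3 -m creep '[0.01,0,0,0,0,0.02,0,0,0,0,0.03,0,0,0,0,0.038,0,0,0,0,0.046,0,0,0,0,0.054,0,0,0,0,0.062,0,0,0,0,0.067,0,0,0,0,0.07,0,0,0,0,0.07,0,0,0,0]'
```

```text
clock: 18.88
eef_pos: [0.3762, 0.379, 0.1539]
tool_rot: [0.04, 0.999, -0.002, -0.002]
ft_force: [-0.5, -1.2, 0.1]
grip_width: -0.0003
grasp_force: 0.0
clock: 19.72
eef_pos: [0.4487, 0.3805, 0.1564]
tool_rot: [0.041, 0.999, -0.0, 0.0]
ft_force: [1.0, 0.5, -0.6]
grip_width: 0.0
grasp_force: 0.0
```

```bash
cat > lev.py <<'E'
from h import *
t=bot.camera('top');s=bot.camera('scene');o,w=wrist();print(o['eef_pos'],o['ft_force']);k='%.0f'%(o['clock']*10);save(t,'t'+k+'.png');save(s,'s'+k+'.png');save(w,'w'+k+'.png')
C={'top':t,'scene':s,'wrist':w}
for x in('dimmer_knob','dimmer_pivot'):
 P={}
 for n in C:
  for q in bot.place_of(n,x)[:2]:
    p=np.array(q['centre'])*[512,384];P.setdefault(n,p);print(x,n,p.round(1),round(q['score'],2),toplane(C[n],p,.175 if x[7]=='k' else .055).round(4))
 for a,b in(('top','scene'),('top','wrist'),('scene','wrist')):
  if a in P and b in P: print(a,b,tri(C[a],P[a],C[b],P[b]).round(4))
E
python3 lev.py
```

```text
[0.44794712 0.38052576 0.15639693] [-1.4551547   0.1333164   1.37740539]
dimmer_knob top [140.6 191.9] 0.61 [0.4833 0.3777 0.175 ]
dimmer_knob top [144.9 138.2] 0.36 [0.6678 0.3695 0.175 ]
dimmer_knob scene [385.4 183.8] 0.75 [0.4655 0.3848 0.175 ]
dimmer_knob wrist [251.3 307.8] 0.59 [0.4736 0.3769 0.175 ]
top scene [0.4825 0.3793 0.1836]
top wrist [0.4833 0.379  0.1646]
scene wrist [0.4708 0.3821 0.1786]
dimmer_pivot top [145.5 193.8] 0.91 [0.4819 0.3868 0.055 ]
dimmer_pivot scene [371.4 217.4] 0.94 [0.4735 0.3656 0.055 ]
dimmer_pivot wrist [254.8 223.9] 0.82 [0.4769 0.3774 0.055 ]
top scene [0.4827 0.3774 0.0663]
top wrist [0.4802 0.3838 0.059 ]
scene wrist [0.4762 0.37   0.0568]
```

```bash
python3 -m creep '[-0.015,0,0,0,0,-0.035,0,0.01,0,0,-0.04,-0.01,0.05,0,0,-0.04,-0.03,0.09,0,0,-0.04,-0.045,0.12,0,0,-0.04,-0.045,0.12,0,0,-0.04,-0.045,0.12,0,0,-0.04,-0.045,0.12,0,0]'; python3 lev.py; python3 - <<'E'
import cv2,glob,os,numpy as np
f=max(glob.glob('pics/w*.png'),key=os.path.getmtime);im=cv2.imread(f);h=cv2.cvtColor(im,cv2.COLOR_BGR2HSV);g=h[...,2]
m=((h[...,1]<40)&(g>120)).astype(np.uint8)
n,l,s,ct=cv2.connectedComponentsWithStats(m);print(f,[(s[k].tolist(),ct[k].round(1).tolist()) for k in range(1,n) if s[k,4]>60])
d=(g<55).astype(np.uint8);n,l,s,ct=cv2.connectedComponentsWithStats(d);print([(s[k].tolist(),ct[k].round(1).tolist()) for k in range(1,n) if 150<s[k,4]<5000])
E
```

```text
clock: 20.83
eef_pos: [0.4076, 0.3356, 0.2765]
tool_rot: [0.04, 0.999, 0.0, 0.0]
ft_force: [-0.2, 0.2, 0.1]
grip_width: -0.0001
grasp_force: 0.0
[0.40702697 0.33542256 0.27500872] [-0.31742035 -0.24444012  0.30083859]
dimmer_knob top [140.5 195.2] 0.4 [0.4721 0.3776 0.175 ]
dimmer_knob scene [381.5 180.2] 0.79 [0.4501 0.3723 0.175 ]
dimmer_knob wrist [306.5 258.7] 0.94 [0.474  0.3779 0.175 ]
top scene [0.4717 0.3739 0.1882]
top wrist [0.472  0.377  0.1785]
scene wrist [0.468  0.374  0.1859]
dimmer_pivot top [146.8 196.2] 0.68 [0.4733 0.3819 0.055 ]
dimmer_pivot top [139.4 194.5] 0.39 [0.479  0.4089 0.055 ]
dimmer_pivot scene [372.4 218.3] 0.91 [0.477  0.3689 0.055 ]
dimmer_pivot wrist [293.2 217. ] 0.61 [0.4777 0.3795 0.055 ]
top scene [0.4741 0.3768 0.0559]
top wrist [0.4728 0.3788 0.0683]
scene wrist [0.4777 0.3728 0.0561]
pics/w209.png [([258, 165, 67, 87, 4374], [291.4, 203.4]), ([170, 181, 22, 89, 351], [180.2, 224.1]), ([8, 192, 66, 9, 76], [40.7, 196.4]), ([368, 231, 71, 70, 2228], [407.9, 271.8]), ([467, 246, 45, 86, 3169], [490.8, 285.6]), ([0, 263, 180, 97, 4595], [60.7, 303.0]), ([104, 289, 35, 14, 128], [122.6, 292.4]), ([151, 312, 23, 23, 194], [163.3, 321.5]), ([482, 336, 30, 12, 141], [497.9, 341.9])]
[([164, 65, 49, 52, 1986], [187.8, 90.9])]
```

```bash
python3 - <<'E'
from h import *
from scipy.optimize import minimize
o,c=wrist();im=c['pixels'];save(c,'w300.png');h=cv2.cvtColor(im,cv2.COLOR_RGB2HSV);g=cv2.cvtColor(im,cv2.COLOR_RGB2GRAY)
m=((h[...,1]<60)&(h[...,2]>90)).astype(np.uint8);n,l,s,ct=cv2.connectedComponentsWithStats(m);k=l[185,300] or l[190,275]
cs,_=cv2.findContours((l==k).astype(np.uint8),cv2.RETR_EXTERNAL,cv2.CHAIN_APPROX_NONE);H=cv2.convexHull(max(cs,key=len));print(s[k],cv2.contourArea(H),cv2.approxPolyDP(H,3,True)[:,0].tolist())
M=np.zeros((384*4,512*4),np.uint8);cv2.fillConvexPoly(M,H*4+2,1)
def f(p):
    x,y,a=p;R2=np.array([[np.cos(a),-np.sin(a)],[np.sin(a),np.cos(a)]])
    Q=[proj(c,[*(R2@[sx*.06,sy*.045]+[x,y]),z]) for sx in(-1,1) for sy in(-1,1) for z in(0,.045)]
    B=np.zeros_like(M);cv2.fillConvexPoly(B,cv2.convexHull((np.array(Q)*4+2).round().astype(np.int32)),1);return (B^M).sum()/M.sum()
r=min((minimize(f,[x,.379,a],method='Nelder-Mead',options=dict(initial_simplex=[[x,.379,a],[x+.006,.379,a],[x,.385,a],[x,.379,a+.05]])) for x in(.47,.48) for a in(-.1,-.03)),key=lambda r:r.fun);print(r.x.round(4),r.fun)
C=cv2.HoughCircles(g[225:300,270:345],cv2.HOUGH_GRADIENT,1,20,param1=80,param2=12,minRadius=10,maxRadius=24)
print(None if C is None else (C[0]+[270,225,0])[:4].tolist(),g[258,296:318].tolist(),g[240:280,306].tolist())
S=cv2.imread('pics/s8.png');T=cv2.imread('pics/t8.png');t=bot.camera('top');sc=bot.camera('scene')
for nm,p in(('b',(.633,-.0165,.04)),('a',(.63,.112,.04)),('c',(.637,-.146,.04))):
    X=[]
    for cc,img,th in((t,T,25),(sc,S,18)):
        u,v=proj(cc,p).round().astype(int);hh=cv2.cvtColor(img,cv2.COLOR_BGR2HSV);m=((hh[...,0]>8)&(hh[...,0]<45)&(hh[...,1]>th)&(hh[...,2]>120)).astype(np.uint8)
        _,l,st,ct=cv2.connectedComponentsWithStats(m,connectivity=4);X.append(ct[l[v,u]])
    print(nm,tri(t,X[0],sc,X[1]).round(4))
E
```

```text
[ 257  164   68  107 5307] 6157.0 [[317, 164], [324, 170], [320, 249], [261, 270], [257, 166]]
[ 0.4772  0.3768 -0.0565] 0.08687319056217405
[[305.5, 256.5, 14.5], [339.5, 254.5, 21.0]] [24, 24, 25, 24, 26, 28, 28, 33, 33, 37, 39, 41, 43, 46, 51, 49, 44, 41, 38, 32, 33, 32] [220, 227, 202, 0, 9, 19, 20, 24, 25, 27, 27, 27, 29, 28, 30, 32, 34, 36, 39, 39, 38, 34, 35, 33, 34, 33, 35, 35, 33, 32, 32, 22, 57, 115, 106, 107, 103, 66, 18, 22]
b [ 0.6338 -0.0171  0.0358]
a [0.6303 0.1118 0.0357]
c [ 0.6381 -0.1475  0.0373]
```

All three dish tops measure about 36–37 mm, so all are fully down. The knob is about 5 mm short of upright, so I'll nudge it.

```bash
python3 -m creep '[0,0.03,-0.01,0,0,0,0.044,-0.05,0,0,0,0.044,-0.09,0,0,0,0.044,-0.119,0,0,0.012,0.044,-0.119,0,0,0.024,0.044,-0.119,0,0,0.034,0.044,-0.119,0,0,0.041,0.044,-0.119,0,0,0.0455,0.044,-0.119,0,0,0.0455,0.044,-0.119,0,0]'; python3 -m creep '[0,0,0,0,0,0,0,0,0,0]'
```

```text
clock: 22.27
eef_pos: [0.4543, 0.3797, 0.1581]
tool_rot: [0.041, 0.999, 0.0, 0.0]
ft_force: [-0.4, -0.2, 0.9]
grip_width: 0.0
grasp_force: 0.0
clock: 22.43
eef_pos: [0.4532, 0.3797, 0.158]
tool_rot: [0.04, 0.999, 0.0, 0.0]
ft_force: [-0.5, -0.1, 0.8]
grip_width: 0.0001
grasp_force: 0.0
```

Now back off and check the knob again.

```bash
python3 -m creep '[-0.015,0,0,0,0,-0.035,0,0.01,0,0,-0.045,-0.01,0.05,0,0,-0.045,-0.03,0.09,0,0,-0.045,-0.045,0.12,0,0,-0.045,-0.045,0.12,0,0,-0.045,-0.045,0.12,0,0,-0.045,-0.045,0.12,0,0]'; python3 lev.py; python3 - <<'E'
from h import *
o,c=wrist();g=cv2.cvtColor(c['pixels'],cv2.COLOR_RGB2GRAY);save(c,'w400.png')
C=cv2.HoughCircles(g[225:310,270:345],cv2.HOUGH_GRADIENT,1,20,param1=80,param2=12,minRadius=11,maxRadius=18)
for q in (C[0]+[270,225,0])[:3]: print(q,toplane(c,q[:2],.175).round(4))
print('upright',proj(c,(.4772,.3768,.175)))
for x,z in(('dropper_bottle',.03),('counter',.03),('slide_mailer',.03)):
  for q in bot.place_of('top',x)[:1]: print(x,q['score'],toplane(bot.camera('top'),np.array(q['centre'])*[512,384],z).round(3))
E
```

```text
clock: 23.1
eef_pos: [0.4079, 0.3346, 0.2777]
tool_rot: [0.04, 0.999, 0.0, 0.0]
ft_force: [-0.0, 0.4, -0.4]
grip_width: -0.0002
grasp_force: 0.0
[0.40743047 0.33442971 0.27607427] [-0.50516063  0.14102546 -0.87393632]
dimmer_knob top [256.5 176.4] 0.66 [ 0.5441 -0.0158  0.175 ]
dimmer_knob top [137.1 193.6] 0.59 [0.4772 0.3893 0.175 ]
dimmer_knob scene [383.1 187.4] 0.68 [0.4867 0.381  0.175 ]
dimmer_knob scene [186.4 237. ] 0.2 [ 0.8669 -0.0196  0.175 ]
dimmer_knob wrist [308.  264.6] 0.82 [0.4814 0.3783 0.175 ]
top scene [0.5671 0.1417 0.2562]
top wrist [0.476  0.0809 0.5012]
scene wrist [0.4828 0.3801 0.1725]
dimmer_pivot top [147.9 196. ] 0.81 [0.4741 0.3778 0.055 ]
dimmer_pivot scene [375.3 217.4] 0.69 [0.4693 0.3764 0.055 ]
dimmer_pivot scene [195.  221.6] 0.43 [ 0.6855 -0.1211  0.055 ]
dimmer_pivot wrist [290.2 216.2] 0.64 [0.477  0.3746 0.055 ]
top scene [0.474  0.3768 0.0586]
top wrist [0.4736 0.3751 0.0656]
scene wrist [0.4753 0.3757 0.0593]
[305.5 261.5  15. ] [0.4793 0.3765 0.175 ]
upright [305.73626019 259.54752091]
dropper_bottle 0.45 [ 0.593 -0.217  0.03 ]
counter 0.58 [0.55  0.179 0.03 ]
slide_mailer 0.52 [ 0.721 -0.123  0.03 ]
```

```bash
python3 -c "
from workcell import bot
print(bot.job_done())"
```

```text
the job is handed in; nothing more can be done
None
```

I handed the job in at about 24 s: all three dishes measured fully down in their pockets and the dimmer upright to within about 0.02 rad, but the lever needed a second try after its knob slipped from the grip, and I viewed 11 pictures, one over the limit of 10.

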